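# Close the findings tins on the jeweller's bench

## Task

Before the next repair, close the four open aluminium tins of findings on the bench: put each lid on the tin of its own shape and size (small, medium and large round, and square), fully down on the rim all round, and let go. Leave the tins standing where they are, and leave the brass weight and the loupe alone.

Things in the scene. Friction and masses are not known exactly. Their poses are not given: they have to be found in the camera images.
- lid_small: the small round lid, aluminium, plate 52 mm in diameter. Tapered plug 9 mm high (2.5 mm play in its tin, 6.5 mm more lead-in), plate 5 mm thick, black round knob on its middle, 14 mm diameter (neck 10), 20 mm tall, top at z 34 mm. Stands on its plug. Closed, plate on the rim, its origin is 19 mm above the tin's. 0.05 kg, loose. Origin: centre of the plug's underside; z up.
- lid_medium: the medium round lid, aluminium, plate 68 mm in diameter. Tapered plug 9 mm high (2.5 mm play in its tin, 6.5 mm more lead-in), plate 5 mm thick, black round knob on its middle, 14 mm diameter (neck 10), 20 mm tall, top at z 34 mm. Stands on its plug. Closed, plate on the rim, its origin is 19 mm above the tin's. 0.05 kg, loose. Origin: centre of the plug's underside; z up.
- lid_large: the large round lid, aluminium, plate 84 mm in diameter. Tapered plug 9 mm high (2.5 mm play in its tin, 6.5 mm more lead-in), plate 5 mm thick, black round knob on its middle, 14 mm diameter (neck 10), 20 mm tall, top at z 34 mm. Stands on its plug. Closed, plate on the rim, its origin is 19 mm above the tin's. 0.05 kg, loose. Origin: centre of the plug's underside; z up.
- lid_square: square lid, aluminium, 60 x 60 mm, sides along its x, y, plug square too. Tapered plug 9 mm high (2.5 mm play in its tin, 6.5 mm more lead-in), plate 5 mm thick, black round knob on its middle, 14 mm diameter (neck 10), 20 mm tall, top at z 34 mm. Stands on its plug. Closed, plate on the rim, its origin is 19 mm above the tin's. 0.05 kg, loose. Origin: centre of the plug's underside; z up.
- tin_small: the small round tin, 52 mm outside diameter. Plain aluminium, open on top, a few small metal findings on its floor. Loose, about 0.25 kg. Walls 3 mm thick, outside height 28 mm (its rim is 28 mm above the origin), inner floor 2 to 3 mm up. Origin: centre of its underside; z up.
- tin_medium: the medium round tin, 68 mm outside diameter. Plain aluminium, open on top, a few small metal findings on its floor. Loose, about 0.25 kg. Walls 3 mm thick, outside height 28 mm (its rim is 28 mm above the origin), inner floor 2 to 3 mm up. Origin: centre of its underside; z up.
- tin_large: the large round tin, 84 mm outside diameter. Plain aluminium, open on top, a few small metal findings on its floor. Loose, about 0.25 kg. Walls 3 mm thick, outside height 28 mm (its rim is 28 mm above the origin), inner floor 2 to 3 mm up. Origin: centre of its underside; z up.
- tin_square: the square tin, 60 x 60 mm outside, sides along its x and y. Plain aluminium, open on top, a few small metal findings on its floor. Loose, about 0.25 kg. Walls 3 mm thick, outside height 28 mm (its rim is 28 mm above the origin), inner floor 2 to 3 mm up. Origin: centre of its underside; z up.
- weight: a brass balance weight with a knob of its own, 40 mm in diameter, 50 mm tall, 0.3 kg; not a lid, to be left alone. Origin: centre of its underside.
- loupe: a black eye loupe standing on its wide end, 36 mm in diameter at the foot, 36 mm tall; to be left alone. Origin: centre of its underside.
Not all that is in view belongs to the job. Leave any blue look-alike of the lid_medium alone. Leave any red look-alike of the lid_small alone.

How it is judged:
By the outcome, as a careful person would: the job done as asked, in the order asked, and still so for the second after the job is handed in, with the robot touching nothing.
It also fails if it takes over 99 s, if anything falls off the work surface, if the arm or the gripper's body presses on something with over 40 N, if the wrist force passes 120 N, or if a joint passes its speed limit or range.

## Robot

A 6-joint arm with a two-finger parallel gripper is mounted at the origin on the work surface. World frame = base frame: x ahead of the robot, y to its left, z up, the work surface at z = 0. Lengths are in mm, angles in degrees, forces in N, time in s.
With the tool pointing down it reaches from about 325 to 925 mm from the base axis. Payload 3.1 kg.
Tool frame: the origin (TCP) lies at the very end of the fingers, on their centre line; the grasp point (between the pads) lies 19 mm behind it; z points along the fingers, y is the line along which they close (so a half turn about z gives the same grasp; the last joint's range is limited). The gripper opens to 85 mm and grips with 20 to 120 N. Pads are 22 mm wide; open, the fingers measure 114 mm over their backs; the gripper's body (76 mm by 85 mm) begins 54 mm behind the grasp point. The pads swing forward as they close: fully open they stand 13 mm farther back than shut.
Start: joints at [56.826, 12.427, 92.441, -0, 75.132, -6.429], TCP at [281.254, 558.154, 231.3] pointing down, gripper open.
Joint ranges: [-157.48, 157.48], [-44.54, 120.13], [17.64, 146.25], [-64.5, 244.5], [7.68, 150.69], [-147.95, 147.95]. Speed limits (degrees/s): [159.86, 159.86, 180, 180, 180, 180].

## Interface

Orientations are given as [roll, pitch, yaw] about the fixed x, y, z axes, in that order (R = Rz(yaw) Ry(pitch) Rx(roll)).
In Python, from station import telemetry, viewer, ticket gives the robot as it stands.
- The arm moves only by the tool send_rows, never from a script. Its argument "commands" is a list of rows, each a list of 5 numbers: the opening, from -1 (shut) to 1 (fully open), then the shift along the tool's x, y, z in m, then the turn about the tool's z in degrees. In form: [[hand, tx, ty, tz, yaw], ...]. A call has exactly 5 rows; each row is the pose to reach, as a shift and turn from the pose commanded when the call began, along the tool's axes at that moment; what a row does not reach only later rows make up. A row lasts 1/12 s, in which the tool goes at most 41.7 mm and 7.16 degrees, less where a joint would pass 70% of its speed; a pose out of reach is approached as far as the arm can. A call with a gripper value outside its range is refused whole. The fingers move at their own pace and stop on an object; "grip_force" is the grip in N (left out, the last holds). Time passes only in rows, so rows that repeat a pose let the fingers close, or fill a call up. It gives the time, the measured TCP pose, the force, the opening and the grip force at its end, in the units of the state.
- telemetry.read_state(): the state, without advancing time (a new reading comes with each control period).
- viewer.camera(name): name is "scene" or "top"; returns the picture (420x560x3 uint8, red, green, blue); there is no depth.
- viewer.camera_model(name): a dict with "fovy" (degrees; the focal length in pixels is half the picture's height over the tangent of half this angle, whatever the lens; pixels are square), "cx", "cy" (the principal point, pixels), "k1" (the pictures are not rectified: a ray, as slopes to the right and down, at radius r is drawn at 1 + k1 r^2 times it, then the intrinsics apply), "eye" and "orientation" of the camera in the world. Camera axes: x right, y down, z forward; pixel columns grow to the right and rows downward; lengths in mm; the calibration is good to about 2 mm. A picture is of the moment at which its call begins. camera_model takes no time and is no camera call.
- ticket.job_done(): hands the job in; it is judged then, once.
The state is a dict: "time_s": time; "joint_positions": joint angles; "qd": joint speeds; "joint_efforts": joint torques, N m; "eef_pos": TCP position; "tcp_rot": TCP orientation; "wrist_force": force on the tool from outside, world axes, zero at the start; "moment": the same for the moment, N m; "opening": opening from 0.0 (shut) to 1.0 (fully open); "grasp_force": force on a finger pad.
Only numpy, scipy, OpenCV 4.12 (cv2) and the standard library are available. Lean on these libraries where they do the work, as an engineer would, in place of code of your own. Each camera call takes 0.05 s, during which the arm holds its last target. There are 200 camera calls.

## Working session

There is one attempt and no reset: what is moved stays moved. The work goes in short steps, Python scripts to look and compute and a tool call to move; the robot and the scene stay as the last step left them, time stands still between calls to the robot, and variables do not carry over. Pictures are saved under pics/ and viewed, at most 14 in all, crops included, and the job is handed in when it is done.

Besides the shell and the picture viewer there is one more tool, called after "Call:" by a JSON object that holds its "method" and its "body", one argument or row to a line. send_rows: Moves the arm, as the interface text tells. Its arguments: {"type":"object","properties":{"commands":{"type":"array","items":{"type":"array","items":{"type":"number"}}},"grip_force":{"type":"number"}},"required":["commands"]}

```bash
ls; mkdir -p pics; python3 - <<'E'
from station import telemetry, viewer
import cv2
print(telemetry.read_state())
for n in("scene","top"):
    cv2.imwrite(f"pics/{n}0.png",viewer.camera(n)[:,:,::-1]); print(n,viewer.camera_model(n))
E
```

```text
pics
{'time_s': 0.0, 'joint_positions': array([ 5.68270392e+01,  1.24772363e+01,  9.25289814e+01, -1.10292736e-03,
        7.51327785e+01, -6.42777294e+00]), 'qd': array([-0.0441515 , -0.05803698, -0.07786764, -0.07280216,  0.01219426,
        0.01912096]), 'joint_efforts': array([-1.33929702e-04, -3.96856213e+01, -3.03848612e+01, -2.10928765e-04,
        9.75919480e-03, -2.19080971e-05]), 'eef_pos': array([280.7888334 , 557.45363223, 229.95851831]), 'tcp_rot': array([-1.79861758e+02, -1.45020855e-02,  1.53255079e+02]), 'wrist_force': array([ 0.64539634,  0.78713485, -0.29069648]), 'moment': array([-0.02450929,  0.03070883, -0.00537503]), 'grasp_force': 0.0, 'opening': 0.9983506583987285}
scene {'fovy': 46.45007691009049, 'cx': 281.83326372572157, 'cy': 215.18580068850918, 'k1': -0.13557103069040707, 'eye': array([1144.10906533, -506.95222628,  768.22628375]), 'orientation': array([-1.30787918e+02, -6.78103745e-02,  4.98245777e+01])}
top {'fovy': 52.41483558977095, 'cx': 281.86585407691257, 'cy': 206.58524599450405, 'k1': -0.05181736718489693, 'eye': array([ 340.38334983,   14.05974301, 1063.40057405]), 'orientation': array([-171.38098521,    1.24825686,  -88.22134826])}
```

View pics/scene0.png

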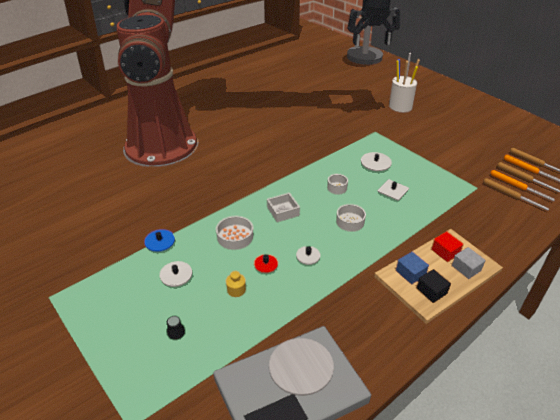

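View pics/top0.png

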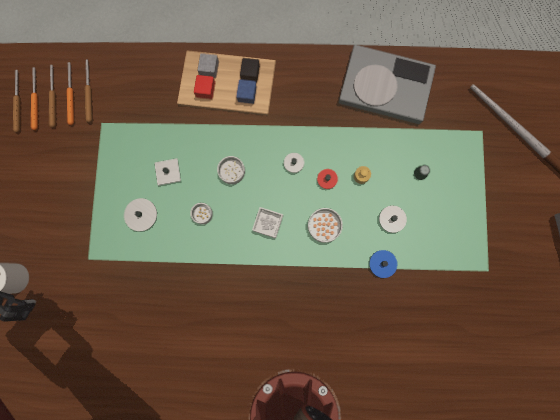

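The views agree. In the top view the lids are at about (293,162) small, (167,171) square, and (140,214) and (393,219) for the other two round ones. The tins are at (202,213) small, (231,171) medium, (324,225) large and (267,223) square. The red (327,179) and blue (383,264) lids are look-alikes. Next I measure everything from both views.

```bash
cat > h.py <<'E'
import numpy as np, cv2
from scipy.optimize import least_squares, minimize_scalar
from scipy.spatial.transform import Rotation as R
from station import telemetry, viewer
class Cam:
    def __init__(s,n):
        m=viewer.camera_model(n); s.img=viewer.camera(n); f=210/np.tan(np.radians(m["fovy"]/2))
        s.K=np.array([[f,0,m["cx"]],[0,f,m["cy"]],[0,0,1]]); s.d=np.array([m["k1"],0,0,0,0.])
        s.eye=m["eye"]; s.R=R.from_euler("xyz",m["orientation"],degrees=True).as_matrix()
    def rays(s,p):
        u=cv2.undistortPoints(np.asarray(p,float).reshape(-1,1,2),s.K,s.d)[:,0]
        return np.c_[u,np.ones(len(u))]@s.R.T
    def plane(s,p,z):
        d=s.rays(p); return (s.eye+d*((z-s.eye[2])/d[:,2])[:,None])[:,:2]
    def pix(s,P):
        rv=cv2.Rodrigues(s.R.T)[0]; return cv2.projectPoints(np.float64(P).reshape(-1,1,3),rv,-s.R.T@s.eye,s.K,s.d)[0][:,0]
    def blobs(s):
        r,g,b=[s.img[:,:,i].astype(int) for i in range(3)]
        green=((g-r>25)&(g-b>12)).astype(np.uint8)
        n,l,st,_=cv2.connectedComponentsWithStats(green); k=1+np.argmax(st[1:,4])
        c=max(cv2.findContours((l==k).astype(np.uint8),0,1)[0],key=cv2.contourArea)
        mat=np.zeros_like(green); cv2.fillPoly(mat,[cv2.convexHull(c)],1)
        cs=cv2.findContours(mat&(1-green),cv2.RETR_EXTERNAL,cv2.CHAIN_APPROX_NONE)[0]
        return [c[:,0] for c in cs if cv2.contourArea(c)>60]
    def fit(s,c,z,sq):
        P=s.plane(c,z); c0=(P.max(0)+P.min(0))/2; v=c0-s.eye[:2]; v/=np.linalg.norm(v)
        for _ in range(3):
            Q=P[(P-c0)@v>(-8 if sq else 0)]
            if sq:
                def res(q):
                    a=q[3]; w=(Q-q[:2])@np.array([[np.cos(a),-np.sin(a)],[np.sin(a),np.cos(a)]])
                    return np.abs(w).max(1)-q[2]
                q=min((least_squares(res,[*c0,30,a],loss="soft_l1") for a in np.radians([-30,-10,10,30])),key=lambda o:o.cost).x
            else: q=least_squares(lambda q:np.hypot(*(Q-q[:2]).T)-q[2],[*c0,30],loss="soft_l1",x_scale=1).x
            c0=q[:2]
        return q
    def near(s,p): return min(s.blobs(),key=lambda c:np.hypot(*(c.mean(0)-p)))
    def knob(s,c):
        m=np.zeros(s.img.shape[:2],np.uint8); cv2.fillPoly(m,[c],1)
        ys,xs=np.nonzero(m&(s.img.max(2)<70)); return np.array([xs.mean(),ys.mean()])
def tri(a,b,pa,pb):
    A=[];y=[]
    for c,p in((a,pa),(b,pb)):
        d=c.rays([p])[0]; d/=np.linalg.norm(d); M=np.eye(3)-np.outer(d,d); A.append(M); y.append(M@c.eye)
    x,*_=np.linalg.lstsq(np.vstack(A),np.hstack(y),rcond=None); return x
def measure(t,s,name,pt,sqr,zn):
    ct=t.near(pt); g=t.plane([pt],15)[0]; cs=s.near(s.pix([*g,15])[0])
    z=minimize_scalar(lambda z:np.hypot(*(t.fit(ct,z,sqr)-s.fit(cs,z,sqr))[:2]),bounds=(-10,60),method="bounded",options=dict(xatol=.5)).x
    a,b=t.fit(ct,zn,sqr),s.fit(cs,zn,sqr); ex=""
    if sqr: a[3:]=np.degrees(a[3:]);b[3:]=np.degrees(b[3:])
    if "lid" in name: ex="knob3d %s"%tri(t,s,t.knob(ct),s.knob(cs)).round(1)
    print(name,"z*=%.1f"%z,"top",a.round(1),"scene",b.round(1),ex)
E
cat > m.py <<'E'
from h import *
t,s=Cam("top"),Cam("scene")
for n,p,q,z in [("lid s",(293,162),0,14),("lid A",(140,214),0,14),("lid B",(393,219),0,14),("lid q",(167,171),1,14),
 ("tin s",(202,213),0,28),("tin m",(231,171),0,28),("tin l",(324,225),0,28),("tin q",(267,223),1,28),("red lid",(327,179),0,14)]:
    try: measure(t,s,n,p,q,z)
    except Exception as e: print(n,e)
E
python3 m.py
```

```text
lid s z*=15.8 top [612.6  15.6  26.7] scene [611.5  17.7  25.3] knob3d [610.3  17.3  24.1]
lid A z*=17.2 top [469.3 399.   41.6] scene [466.5 402.3  41. ] knob3d [469.4 397.6  27.6]
lid B z*=17.2 top [ 476.7 -233.1   33.6] scene [ 473.6 -231.    33.2] knob3d [ 473.7 -230.5   24.4]
lid q z*=15.9 top [581.2 336.2  30.4  12.7] scene [580.5 339.2  30.3  12.5] knob3d [581.  337.6  27.5]
tin s z*=29.5 top [475.2 242.   26.4] scene [474.4 244.1  25.2] 
tin m z*=30.0 top [588.2 173.4  34.1] scene [586.8 175.5  33.5] 
tin l z*=30.6 top [455.1 -64.9  42.2] scene [452.7 -62.8  41.1] 
tin q z*=27.0 top [456.3  75.8  31.3 -15.5] scene [457.6  75.7  32.1 -16. ] 
red lid z*=15.4 top [573.3 -70.4  26.5] scene [572.4 -68.7  26.7] knob3d [569.6 -67.6  23.9]
```

Radii and heights match the text: large lid at (468,400), medium lid at (475,-232). First I turn the tool to yaw 90, which puts tool x on world +y and tool y on world +x, then go to the small lid.

Call:
{"method": "send_rows", "body": {
  "commands": [
    [0, 0, 0, 0, 7],
    [0, 0, 0, 0, 14],
    [0, 0, 0, 0, 21],
    [0, 0, 0, 0, 28],
    [0, 0, 0, 0, 35]
  ],
  "grip_force": 40
}}

```text
time_s: 0.62
eef_pos: [281.1, 558.0, 230.9]
tcp_rot: [-180.0, 0.0, 117.9]
wrist_force: [-0.5, -0.4, 1.1]
opening: 0.497
grasp_force: 0.0
```

Call:
{"method": "send_rows", "body": {
  "commands": [
    [0, 0, 0, 0, 7],
    [0, 0, 0, 0, 14],
    [0, 0, 0, 0, 21],
    [0, 0, 0, 0, 28.26],
    [0, 0, 0, 0, 28.26]
  ]
}}

```text
time_s: 1.03
eef_pos: [281.1, 558.0, 231.0]
tcp_rot: [-180.0, 0.0, 89.9]
wrist_force: [0.2, -0.4, -0.9]
opening: 0.499
grasp_force: 0.0
```

Call:
{"method": "send_rows", "body": {
  "commands": [
    [0, -0.035, 0.02, 0, 0],
    [0, -0.07, 0.04, 0, 0],
    [0, -0.105, 0.06, 0, 0],
    [0, -0.14, 0.08, 0, 0],
    [0, -0.175, 0.1, 0, 0]
  ]
}}

```text
time_s: 1.45
eef_pos: [381.6, 381.5, 231.2]
tcp_rot: [180.0, 0.0, 90.2]
wrist_force: [-0.1, 0.5, 0.6]
opening: 0.503
grasp_force: 0.0
```

Call:
{"method": "send_rows", "body": {
  "commands": [
    [0, -0.034, 0.02, 0, 0],
    [0, -0.068, 0.04, 0, 0],
    [0, -0.102, 0.06, 0, 0],
    [0, -0.136, 0.08, 0, 0],
    [0, -0.17, 0.1, 0, 0]
  ]
}}

```text
time_s: 1.87
eef_pos: [481.8, 211.3, 231.4]
tcp_rot: [180.0, -0.0, 90.2]
wrist_force: [1.7, 0.5, -0.3]
opening: 0.5
grasp_force: 0.0
```

Call:
{"method": "send_rows", "body": {
  "commands": [
    [0, -0.034, 0.02, 0, 0],
    [0, -0.068, 0.04, 0, 0],
    [0, -0.102, 0.06, 0, 0],
    [0, -0.136, 0.08, 0, 0],
    [0, -0.17, 0.1, 0.02, 0]
  ]
}}

```text
time_s: 2.28
eef_pos: [584.0, 42.9, 216.9]
tcp_rot: [179.5, 0.0, 90.2]
wrist_force: [1.0, 0.8, 0.4]
opening: 0.503
grasp_force: 0.0
```

Call:
{"method": "send_rows", "body": {
  "commands": [
    [0, -0.0265, 0.0308, 0.02, 0],
    [0, -0.0265, 0.0308, 0.05, 0],
    [0, -0.0265, 0.0308, 0.08, 0],
    [0, -0.0265, 0.0308, 0.11, 0],
    [0, -0.0265, 0.0308, 0.14, 0]
  ]
}}

```text
time_s: 2.7
eef_pos: [610.9, 18.1, 70.9]
tcp_rot: [-180.0, -0.0, 90.1]
wrist_force: [0.3, 0.2, -0.4]
opening: 0.497
grasp_force: 0.0
```

Call:
{"method": "send_rows", "body": {
  "commands": [
    [0, 0, 0, 0.02, 0],
    [0, 0, 0, 0.035, 0],
    [0, 0, 0, 0.045, 0],
    [0, 0, 0, 0.05, 0],
    [0, 0, 0, 0.05, 0]
  ]
}}

```text
time_s: 3.12
eef_pos: [610.1, 18.7, 21.4]
tcp_rot: [-179.9, -0.0, 90.1]
wrist_force: [0.1, -0.1, 1.2]
opening: 0.5
grasp_force: 0.0
```

Call:
{"method": "send_rows", "body": {
  "commands": [
    [0, -0.0015, 0.0015, 0.002, 0],
    [0, -0.0015, 0.0015, 0.004, 0],
    [-1, -0.0015, 0.0015, 0.004, 0],
    [-1, -0.0015, 0.0015, 0.004, 0],
    [-1, -0.0015, 0.0015, 0.004, 0]
  ]
}}

```text
time_s: 3.53
eef_pos: [613.1, 17.1, 19.4]
tcp_rot: [179.9, 0.0, 90.0]
wrist_force: [-0.2, -0.4, 1.5]
opening: 0.141
grasp_force: 39.0
```

Call:
{"method": "send_rows", "body": {
  "commands": [
    [-1, 0, 0, 0, 0],
    [-1, 0, 0, -0.002, 0],
    [-1, 0, 0, -0.02, 0],
    [-1, 0, 0, -0.06, 0],
    [-1, 0, 0, -0.1, 0]
  ]
}}

```text
time_s: 3.95
eef_pos: [609.4, 17.3, 116.7]
tcp_rot: [-179.6, -0.0, 90.0]
wrist_force: [0.9, -0.6, -0.1]
opening: 0.142
grasp_force: 39.1
```

```bash
python3 -c "
from h import *
a=cv2.resize(viewer.camera('scene')[120:340,150:440],None,fx=2.5,fy=2.5); cv2.imwrite('pics/s1.png',a[:,:,::-1])
print(telemetry.read_state())"
```

```text
{'time_s': 4.0, 'joint_positions': array([-4.94573460e+00,  1.70472832e+01,  9.85191196e+01,  1.88705790e-03,
        6.37580277e+01, -4.96063195e+00]), 'qd': array([  0.01792265,   0.6887611 ,  -5.15321335,   0.29071762,
       -11.73870104,  -0.10708354]), 'joint_efforts': array([-2.11351155e-01, -1.84574962e+01, -1.05177963e+01, -9.11392795e-03,
        8.97066873e-01, -1.09086159e-05]), 'eef_pos': array([617.17917031,  16.86340828, 128.38454569]), 'tcp_rot': array([1.79326814e+02, 5.67200694e-02, 9.00137397e+01]), 'wrist_force': array([ 2.61540175, -0.66904037,  4.10753916]), 'moment': array([ 0.01799828, -0.12255912,  0.02953932]), 'grasp_force': 39.1395336702044, 'opening': 0.13677383033072488}
```

View pics/s1.png

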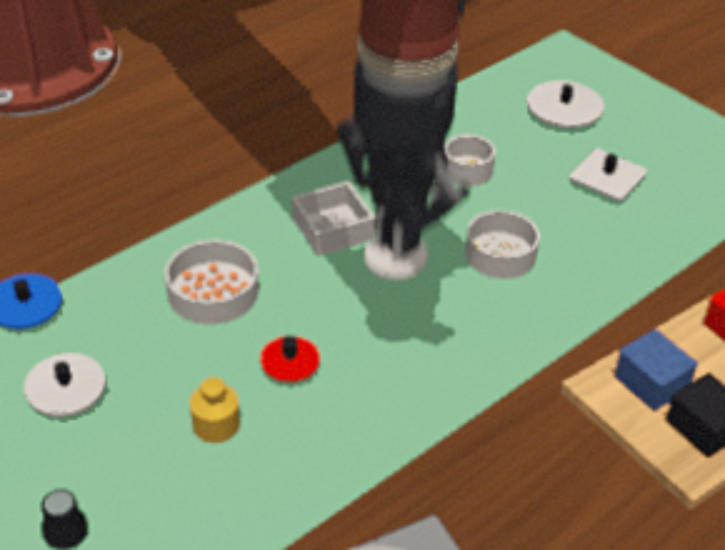

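The small lid is in the grip, seen at (395,258) in the crop, and everything else is in place. Next I carry it to the small tin.

Call:
{"method": "send_rows", "body": {
  "commands": [
    [-1, 0.03, -0.018, 0, 0],
    [-1, 0.06, -0.036, 0, 0],
    [-1, 0.09, -0.054, 0, 0],
    [-1, 0.12, -0.072, 0, 0],
    [-1, 0.15, -0.09, 0, 0]
  ]
}}

```text
time_s: 4.42
eef_pos: [521.2, 168.2, 118.4]
tcp_rot: [180.0, -0.0, 90.0]
wrist_force: [0.6, 0.6, -0.4]
opening: 0.142
grasp_force: 39.2
```

Call:
{"method": "send_rows", "body": {
  "commands": [
    [-1, 0.03, -0.018, 0, 0],
    [-1, 0.06, -0.036, 0, 0],
    [-1, 0.076, -0.047, 0, 0],
    [-1, 0.076, -0.047, 0.015, 0],
    [-1, 0.076, -0.047, 0.03, 0]
  ]
}}

```text
time_s: 4.83
eef_pos: [475.4, 244.9, 89.3]
tcp_rot: [179.8, -0.1, 90.2]
wrist_force: [1.0, 0.0, -0.7]
opening: 0.137
grasp_force: 39.2
```

Call:
{"method": "send_rows", "body": {
  "commands": [
    [-1, 0, 0, 0.01, 0],
    [-1, 0, 0, 0.02, 0],
    [-1, 0, 0, 0.03, 0],
    [-1, 0, 0, 0.03, 0],
    [-1, 0, 0, 0.03, 0]
  ]
}}

```text
time_s: 5.25
eef_pos: [475.0, 242.6, 57.7]
tcp_rot: [-179.9, 0.0, 90.0]
wrist_force: [0.8, -0.3, -0.7]
opening: 0.143
grasp_force: 39.2
```

Call:
{"method": "send_rows", "body": {
  "commands": [
    [-1, 0, 0, 0.005, 0],
    [-1, 0, 0, 0.01, 0],
    [-1, 0, 0, 0.015, 0],
    [-1, 0, 0, 0.018, 0],
    [-1, 0, 0, 0.02, 0]
  ]
}}

```text
time_s: 5.67
eef_pos: [475.3, 243.0, 38.1]
tcp_rot: [-180.0, 0.0, 90.0]
wrist_force: [-1.3, -2.0, 12.6]
opening: 0.143
grasp_force: 40.6
```

```bash
python3 -c "
from h import *
a=cv2.resize(viewer.camera('scene')[130:270,270:440],None,fx=4,fy=4); cv2.imwrite('pics/s2.png',a[:,:,::-1])
s=telemetry.read_state();print(s['eef_pos'],s['wrist_force'],s['moment'])"
```

```text
[475.2271084  242.95986523  38.32653547] [-0.75672624  0.11762465  1.21008292] [-0.03590067  0.16924037 -0.0162949 ]
```

View pics/s2.png

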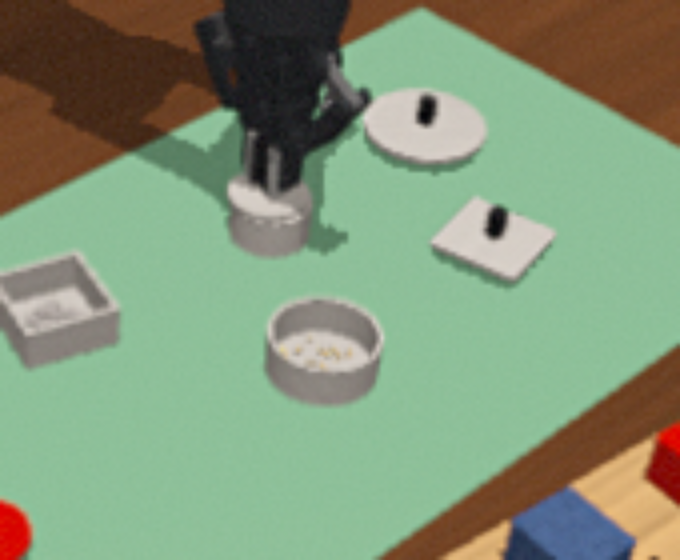

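The small lid sits on the tin at (270,190) in the crop, apparently level. I press slightly, release and rise.

Call:
{"method": "send_rows", "body": {
  "commands": [
    [-1, 0, 0, 0.001, 0],
    [-1, 0, 0, 0.001, 0],
    [0, 0, 0, 0.0, 0],
    [0, 0, 0, 0, 0],
    [0, 0, 0, 0, 0]
  ]
}}

```text
time_s: 6.13
eef_pos: [475.6, 243.2, 38.6]
tcp_rot: [180.0, -0.0, 90.0]
wrist_force: [0.1, -0.1, 0.5]
opening: 0.498
grasp_force: 0.0
```

Call:
{"method": "send_rows", "body": {
  "commands": [
    [0, 0, 0, -0.005, 0],
    [0, 0, 0, -0.02, 0],
    [0, 0, 0, -0.05, 0],
    [0, 0, 0, -0.08, 0],
    [0, 0, 0, -0.08, 0]
  ]
}}

```text
time_s: 6.55
eef_pos: [480.2, 244.9, 125.3]
tcp_rot: [179.3, -0.2, 90.0]
wrist_force: [2.0, -0.4, 0.5]
opening: 0.499
grasp_force: 0.0
```

Call:
{"method": "send_rows", "body": {
  "commands": [
    [0, -0.04, 0, 0, 0],
    [0, -0.08, 0, 0, 0],
    [0, -0.12, 0, 0, 0],
    [0, -0.16, 0, 0, 0],
    [0, -0.2, 0, 0, 0]
  ]
}}

```text
time_s: 6.97
eef_pos: [475.0, 41.6, 118.6]
tcp_rot: [180.0, 0.0, 90.0]
wrist_force: [-0.1, -0.3, -0.2]
opening: 0.502
grasp_force: 0.0
```

Call:
{"method": "send_rows", "body": {
  "commands": [
    [0, -0.04, 0, 0, 0],
    [0, -0.08, 0, 0, 0],
    [0, -0.12, 0, 0, 0],
    [0, -0.16, 0, 0, 0],
    [0, -0.2, 0, 0, 0]
  ]
}}

```text
time_s: 7.38
eef_pos: [475.0, -158.9, 118.7]
tcp_rot: [180.0, 0.0, 90.0]
wrist_force: [0.1, -0.1, 0.1]
opening: 0.497
grasp_force: 0.0
```

```bash
cat > v.py <<'E'
import sys
from h import *
t,s=Cam("top"),Cam("scene")
x,y,q,out=float(sys.argv[1]),float(sys.argv[2]),int(sys.argv[3]),sys.argv[4]
measure(t,s,"lid on tin (plate top z 33, knob 43)",t.pix([x,y,30])[0],q,33)
p=s.pix([x,y,30])[0].astype(int); r=lambda a,m:max(0,min(a,m))
i=[c.img[r(int(p[1])-40,340):,r(int(p[0])-50,460):][:80,:100] for c,p in((s,s.pix([x,y,30])[0]),(t,t.pix([x,y,30])[0]))]
cv2.imwrite(out,cv2.resize(np.hstack(i),None,fx=4,fy=4,interpolation=2)[:,:,::-1])
print(telemetry.read_state()["eef_pos"])
E
python3 v.py 475 243 0 pics/v1.png; python3 m.py | grep lid
```

```text
lid on tin (plate top z 33, knob 43) z*=36.4 top [474.2 241.1  26.4] scene [471.5 245.1  24.9] knob3d [472.2 240.5  45.5]
[ 476.08081499 -162.61729306  119.44460808]
lid s z*=15.3 top [573.3 -70.4  26.5] scene [572.5 -68.7  26.7] knob3d [569.6 -67.5  24. ]
lid A z*=17.3 top [469.3 399.   41.6] scene [466.5 402.5  40.9] knob3d [468.9 397.2  27.2]
lid B z*=52.6 top [ 515.4 -253.2  129.4] scene [ 473.7 -231.    33.3] knob3d [ 460.2 -231.3   13.7]
lid q z*=15.7 top [581.6 336.8  29.9  12.8] scene [580.5 339.2  30.3  12.5] knob3d [579.6 338.   25.9]
red lid z*=15.3 top [573.3 -70.4  26.5] scene [572.5 -68.7  26.7] knob3d [569.6 -67.5  24. ]
```

View pics/v1.png

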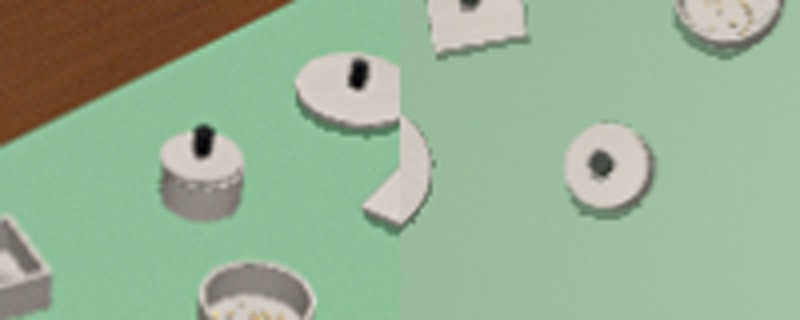

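The small lid sits level and flush, in the left half at (203,160), with the dashed seam even all round. Next is the medium lid.

Call:
{"method": "send_rows", "body": {
  "commands": [
    [0, -0.036, 0, 0, 0],
    [0, -0.073, 0, 0, 0],
    [0, -0.073, 0, 0.02, 0],
    [0, -0.073, 0, 0.045, 0],
    [0, -0.073, 0, 0.07, 0]
  ]
}}

```text
time_s: 8.0
eef_pos: [476.3, -229.2, 48.4]
tcp_rot: [179.9, 0.0, 90.1]
wrist_force: [0.6, -0.0, -0.8]
opening: 0.499
grasp_force: 0.0
```

Call:
{"method": "send_rows", "body": {
  "commands": [
    [0, 0, 0, 0.015, 0],
    [0, 0, 0, 0.025, 0],
    [0, 0, 0, 0.03, 0],
    [0, 0, 0, 0.03, 0],
    [0, 0, 0, 0.03, 0]
  ]
}}

```text
time_s: 8.42
eef_pos: [476.0, -229.5, 19.0]
tcp_rot: [180.0, 0.0, 90.1]
wrist_force: [0.4, -0.1, -0.5]
opening: 0.502
grasp_force: 0.0
```

Call:
{"method": "send_rows", "body": {
  "commands": [
    [-1, 0, 0, 0, 0],
    [-1, 0, 0, 0, 0],
    [-1, 0, 0, 0, 0],
    [-1, 0, 0, 0, 0],
    [-1, 0, 0, -0.005, 0]
  ]
}}

```text
time_s: 8.83
eef_pos: [475.0, -229.8, 23.4]
tcp_rot: [-180.0, -0.0, 90.0]
wrist_force: [0.1, 0.4, -0.9]
opening: 0.141
grasp_force: 39.1
```

Call:
{"method": "send_rows", "body": {
  "commands": [
    [-1, 0, 0, -0.03, 0],
    [-1, 0, 0, -0.06, 0],
    [-1, 0, 0, -0.09, 0],
    [-1, 0.03, 0.01, -0.09, 0],
    [-1, 0.066, 0.02, -0.09, 0]
  ]
}}

```text
time_s: 9.25
eef_pos: [497.8, -166.4, 117.2]
tcp_rot: [179.6, 0.2, 89.7]
wrist_force: [0.1, 0.1, -1.8]
opening: 0.141
grasp_force: 39.2
```

Call:
{"method": "send_rows", "body": {
  "commands": [
    [-1, 0.036, 0.01, 0, 0],
    [-1, 0.072, 0.02, 0, 0],
    [-1, 0.108, 0.03, 0, 0],
    [-1, 0.144, 0.04, 0, 0],
    [-1, 0.18, 0.05, 0, 0]
  ]
}}

```text
time_s: 9.67
eef_pos: [545.2, 17.7, 113.6]
tcp_rot: [-180.0, 0.0, 90.0]
wrist_force: [0.2, -0.1, -1.3]
opening: 0.139
grasp_force: 39.2
```

Call:
{"method": "send_rows", "body": {
  "commands": [
    [-1, 0.034, 0.01, 0, 0],
    [-1, 0.07, 0.02, 0, 0],
    [-1, 0.105, 0.03, 0, 0],
    [-1, 0.14, 0.04, 0, 0],
    [-1, 0.16, 0.042, 0, 0]
  ]
}}

```text
time_s: 10.08
eef_pos: [588.3, 179.6, 113.9]
tcp_rot: [179.9, -0.1, 90.1]
wrist_force: [0.3, 0.2, -0.1]
opening: 0.137
grasp_force: 39.2
```

Call:
{"method": "send_rows", "body": {
  "commands": [
    [-1, 0, 0, 0.02, 0],
    [-1, 0, 0, 0.04, 0],
    [-1, 0, 0, 0.055, 0],
    [-1, 0, 0, 0.055, 0],
    [-1, 0, 0, 0.055, 0]
  ]
}}

```text
time_s: 10.5
eef_pos: [586.0, 175.8, 57.2]
tcp_rot: [-179.8, 0.0, 90.0]
wrist_force: [0.6, 0.3, 0.0]
opening: 0.138
grasp_force: 39.2
```

Call:
{"method": "send_rows", "body": {
  "commands": [
    [-1, 0.0005, 0.001, 0.004, 0],
    [-1, 0.0005, 0.001, 0.008, 0],
    [-1, 0.0005, 0.001, 0.013, 0],
    [-1, 0.0005, 0.001, 0.017, 0],
    [-1, 0.0005, 0.001, 0.02, 0]
  ]
}}

```text
time_s: 10.92
eef_pos: [588.5, 176.5, 38.7]
tcp_rot: [180.0, -0.0, 90.0]
wrist_force: [-6.6, -1.1, 20.4]
opening: 0.138
grasp_force: 41.1
```

Call:
{"method": "send_rows", "body": {
  "commands": [
    [-1, 0, 0, 0, 0],
    [-1, 0, 0, 0, 0],
    [-1, 0, 0, 0, 0],
    [-1, 0, 0, 0, 0],
    [-1, 0, 0, 0, 0]
  ]
}}

```text
time_s: 11.33
eef_pos: [588.6, 176.5, 38.9]
tcp_rot: [180.0, 0.0, 90.0]
wrist_force: [-1.3, 0.3, 3.1]
opening: 0.14
grasp_force: 39.6
```

Call:
{"method": "send_rows", "body": {
  "commands": [
    [-1, 0, -0.001, 0, 0],
    [-1, 0, -0.001, 0.001, 0],
    [-1, 0, -0.001, 0.002, 0],
    [-1, 0, -0.001, 0.002, 0],
    [-1, 0, -0.001, 0.002, 0]
  ]
}}

```text
time_s: 11.75
eef_pos: [588.4, 176.6, 38.8]
tcp_rot: [179.9, 0.0, 90.0]
wrist_force: [-1.6, -1.9, 11.8]
opening: 0.136
grasp_force: 40.4
```

```bash
python3 -c "
from h import *
a=cv2.resize(viewer.camera('scene')[150:290,280:450],None,fx=4,fy=4); cv2.imwrite('pics/s3.png',a[:,:,::-1])
s=telemetry.read_state();print(s['eef_pos'],s['wrist_force'],s['moment'])"
```

```text
[588.35987746 176.63467045  38.81210381] [-2.60851204 -1.37380997 11.63481691] [-0.25868304  0.5877945   0.00273088]
```

View pics/s3.png

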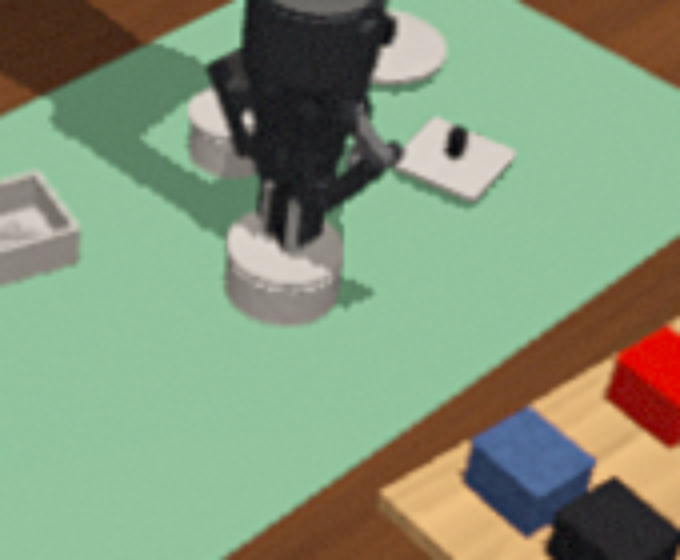

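The medium lid is seated at (285,255) in the crop. I release it, rise, and head for the large lid.

Call:
{"method": "send_rows", "body": {
  "commands": [
    [-1, 0, 0, -0.001, 0],
    [-1, 0, 0, -0.002, 0],
    [0, 0, 0, -0.002, 0],
    [0, 0, 0, -0.002, 0],
    [0, 0, 0, -0.002, 0]
  ]
}}

```text
time_s: 12.22
eef_pos: [586.5, 176.6, 37.5]
tcp_rot: [-179.9, 0.0, 90.0]
wrist_force: [-0.2, 0.2, 0.0]
opening: 0.502
grasp_force: 0.0
```

Call:
{"method": "send_rows", "body": {
  "commands": [
    [0, 0, 0, -0.005, 0],
    [0, 0, 0, -0.02, 0],
    [0, 0, 0, -0.05, 0],
    [0, 0, 0, -0.08, 0],
    [0, 0, 0, -0.08, 0]
  ]
}}

```text
time_s: 12.63
eef_pos: [592.2, 177.6, 125.7]
tcp_rot: [179.3, -0.1, 90.0]
wrist_force: [1.5, -0.5, 1.6]
opening: 0.499
grasp_force: 0.0
```

Call:
{"method": "send_rows", "body": {
  "commands": [
    [0, 0.032, -0.018, 0, 0],
    [0, 0.064, -0.036, 0, 0],
    [0, 0.096, -0.054, 0, 0],
    [0, 0.128, -0.072, 0, 0],
    [0, 0.16, -0.09, 0, 0]
  ]
}}

```text
time_s: 13.05
eef_pos: [496.3, 337.8, 118.3]
tcp_rot: [-180.0, -0.0, 90.0]
wrist_force: [0.6, -0.1, -0.6]
opening: 0.497
grasp_force: 0.0
```

Call:
{"method": "send_rows", "body": {
  "commands": [
    [0, 0.032, -0.015, 0, 0],
    [0, 0.064, -0.03, 0, 0],
    [0, 0.064, -0.03, 0, 0],
    [0, 0.064, -0.03, 0.025, 0],
    [0, 0.064, -0.03, 0.05, 0]
  ]
}}

```text
time_s: 13.47
eef_pos: [468.8, 402.7, 70.3]
tcp_rot: [179.7, -0.2, 90.1]
wrist_force: [-0.5, -0.1, 1.0]
opening: 0.498
grasp_force: 0.0
```

```bash
python3 v.py 587.5 174.5 0 pics/v2.png
```

```text
lid on tin (plate top z 33, knob 43) z*=34.9 top [585.4 173.1  35.4] scene [585.1 176.5  33.3] knob3d [584.6 174.8  44.2]
[463.56290149 398.07848712  63.52763437]
```

View pics/v2.png

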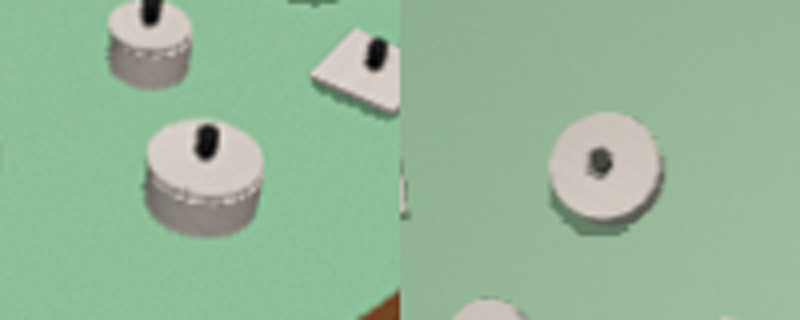

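The medium lid is seated level, in the left half at (205,165), with the rim gap even. Now I descend on the large lid.

Call:
{"method": "send_rows", "body": {
  "commands": [
    [0, 0, 0, 0.02, 0],
    [0, 0, 0, 0.035, 0],
    [0, 0, 0, 0.045, 0],
    [0, 0, 0, 0.05, 0],
    [0, 0, 0, 0.05, 0]
  ]
}}

```text
time_s: 13.98
eef_pos: [466.9, 399.9, 17.7]
tcp_rot: [-179.9, 0.1, 90.0]
wrist_force: [-0.5, 0.3, -0.1]
opening: 0.5
grasp_force: 0.0
```

Call:
{"method": "send_rows", "body": {
  "commands": [
    [0, 0, 0, 0, 0],
    [-1, 0, 0, 0, 0],
    [-1, 0, 0, 0, 0],
    [-1, 0, 0, 0, 0],
    [-1, 0, 0, 0, 0]
  ]
}}

```text
time_s: 14.4
eef_pos: [468.4, 401.3, 19.9]
tcp_rot: [179.9, -0.1, 90.0]
wrist_force: [0.5, -0.5, 4.2]
opening: 0.135
grasp_force: 39.1
```

Call:
{"method": "send_rows", "body": {
  "commands": [
    [-1, 0, 0, -0.005, 0],
    [-1, 0, 0, -0.03, 0],
    [-1, 0, 0, -0.065, 0],
    [-1, 0, 0, -0.1, 0],
    [-1, -0.0265, 0, -0.1, 0]
  ]
}}

```text
time_s: 14.82
eef_pos: [472.7, 380.6, 127.9]
tcp_rot: [179.2, -0.7, 90.2]
wrist_force: [2.1, 0.8, 2.9]
opening: 0.136
grasp_force: 39.1
```

Call:
{"method": "send_rows", "body": {
  "commands": [
    [-1, -0.036, 0, 0, 0],
    [-1, -0.072, 0, 0, 0],
    [-1, -0.108, 0, 0, 0],
    [-1, -0.144, 0, 0, 0],
    [-1, -0.18, 0, 0, 0]
  ]
}}

```text
time_s: 15.23
eef_pos: [466.6, 192.6, 118.5]
tcp_rot: [-180.0, 0.0, 90.0]
wrist_force: [0.8, -0.6, -0.9]
opening: 0.144
grasp_force: 39.1
```

Call:
{"method": "send_rows", "body": {
  "commands": [
    [-1, -0.036, 0, 0, 0],
    [-1, -0.072, 0, 0, 0],
    [-1, -0.108, 0, 0, 0],
    [-1, -0.144, 0, 0, 0],
    [-1, -0.18, 0, 0, 0]
  ]
}}

```text
time_s: 15.65
eef_pos: [466.7, 12.6, 118.7]
tcp_rot: [180.0, -0.0, 90.0]
wrist_force: [0.5, 0.2, -0.7]
opening: 0.14
grasp_force: 39.1
```

Call:
{"method": "send_rows", "body": {
  "commands": [
    [-1, -0.03, -0.007, 0, 0],
    [-1, -0.06, -0.0135, 0, 0],
    [-1, -0.078, -0.0135, 0.01, 0],
    [-1, -0.078, -0.0135, 0.035, 0],
    [-1, -0.078, -0.0135, 0.06, 0]
  ]
}}

```text
time_s: 16.07
eef_pos: [455.4, -65.8, 59.5]
tcp_rot: [179.7, 0.1, 89.8]
wrist_force: [0.1, -0.6, -1.2]
opening: 0.138
grasp_force: 39.1
```

Call:
{"method": "send_rows", "body": {
  "commands": [
    [-1, 0, 0, 0, 0],
    [-1, 0, 0, 0, 0],
    [-1, 0, 0, 0, 0],
    [-1, 0, 0, 0, 0],
    [-1, 0, 0, 0, 0]
  ]
}}

```text
time_s: 16.48
eef_pos: [455.4, -64.0, 60.2]
tcp_rot: [179.8, 0.1, 90.0]
wrist_force: [-0.7, 0.1, -1.0]
opening: 0.144
grasp_force: 39.1
```

Call:
{"method": "send_rows", "body": {
  "commands": [
    [-1, 0, -0.0005, 0.005, 0],
    [-1, 0, -0.0005, 0.01, 0],
    [-1, 0, -0.0005, 0.015, 0],
    [-1, 0, -0.0005, 0.018, 0],
    [-1, 0, -0.0005, 0.021, 0]
  ]
}}

```text
time_s: 16.9
eef_pos: [454.2, -63.8, 38.6]
tcp_rot: [180.0, -0.0, 90.0]
wrist_force: [-9.8, 4.6, 35.1]
opening: 0.138
grasp_force: 42.8
```

Call:
{"method": "send_rows", "body": {
  "commands": [
    [-1, 0, 0, 0, 0],
    [-1, 0, 0, 0.001, 0],
    [-1, 0, 0, 0.001, 0],
    [-1, 0, 0, 0.001, 0],
    [-1, 0, 0, 0.001, 0]
  ]
}}

```text
time_s: 17.32
eef_pos: [454.3, -63.8, 38.7]
tcp_rot: [180.0, -0.0, 90.0]
wrist_force: [-3.9, 3.0, 16.5]
opening: 0.135
grasp_force: 40.9
```

```bash
python3 -c "
from h import *
a=cv2.resize(viewer.camera('scene')[160:300,150:320],None,fx=4,fy=4); cv2.imwrite('pics/s4.png',a[:,:,::-1])
s=telemetry.read_state();print(s['eef_pos'],s['wrist_force'],s['moment'])"
```

```text
[454.36365336 -63.76935887  38.71604596] [-4.73381039  3.02348969 16.7711961 ] [ 0.51695221  0.88010155 -0.03273585]
```

View pics/s4.png

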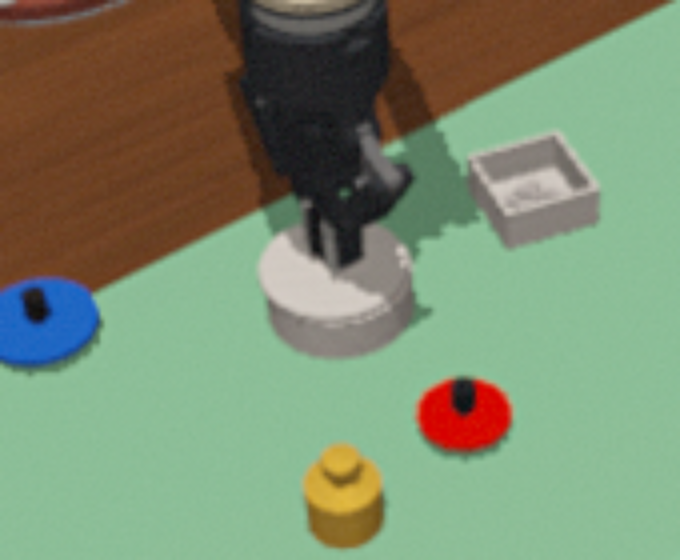

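The large lid is at (335,275) in the crop, on the rim but offset slightly left. I release it, move away and check.

Call:
{"method": "send_rows", "body": {
  "commands": [
    [-1, 0, 0, -0.001, 0],
    [-1, 0, 0, -0.001, 0],
    [0, 0, 0, -0.002, 0],
    [0, 0, 0, -0.002, 0],
    [0, 0, 0, -0.002, 0]
  ]
}}

```text
time_s: 17.78
eef_pos: [453.0, -63.9, 38.1]
tcp_rot: [-180.0, -0.0, 90.0]
wrist_force: [0.5, 0.4, -0.5]
opening: 0.497
grasp_force: 0.0
```

Call:
{"method": "send_rows", "body": {
  "commands": [
    [0, 0, 0, -0.005, 0],
    [0, 0, 0, -0.02, 0],
    [0, 0, 0, -0.05, 0],
    [0, 0, 0, -0.08, 0],
    [0, 0, 0, -0.08, 0]
  ]
}}

```text
time_s: 18.2
eef_pos: [457.9, -65.3, 124.4]
tcp_rot: [179.4, 0.2, 90.0]
wrist_force: [2.0, 0.0, 0.8]
opening: 0.502
grasp_force: 0.0
```

Call:
{"method": "send_rows", "body": {
  "commands": [
    [0, 0.038, 0.012, 0, 0],
    [0, 0.076, 0.024, 0, 0],
    [0, 0.114, 0.036, 0, 0],
    [0, 0.152, 0.048, 0, 0],
    [0, 0.19, 0.06, 0, 0]
  ]
}}

```text
time_s: 18.62
eef_pos: [513.3, 127.7, 118.1]
tcp_rot: [-180.0, 0.0, 90.0]
wrist_force: [1.0, -0.4, -0.0]
opening: 0.5
grasp_force: 0.0
```

```bash
python3 v.py 454 -64 0 pics/v3.png
```

```text
** On entry to DLASCL parameter number  4 had an illegal value
 ** On entry to DLASCL parameter number  4 had an illegal valueh.py:40: RuntimeWarning: Mean of empty slice.
  ys,xs=np.nonzero(m&(s.img.max(2)<70)); return np.array([xs.mean(),ys.mean()])
  ret = ret.dtype.type(ret / rcount)
Traceback (most recent call last):
  File "v.py", line 5, in <module>
    measure(t,s,"lid on tin (plate top z 33, knob 43)",t.pix([x,y,30])[0],q,33)
    ~~~~~~~^^^^^^^^^^^^^^^^^^^^^^^^^^^^^^^^^^^^^^^^^^^^^^^^^^^^^^^^^^^^^^^^^^^^
  File "h.py", line 51, in measure
    if "lid" in name: ex="knob3d %s"%tri(t,s,t.knob(ct),s.knob(cs)).round(1)
                                     ~~~^^^^^^^^^^^^^^^^^^^^^^^^^^^
  File "h.py", line 45, in tri
    x,*_=np.linalg.lstsq(np.vstack(A),np.hstack(y),rcond=None); return x
         ~~~~~~~~~~~~~~~^^^^^^^^^^^^^^^^^^^^^^^^^^^^^^^^^^^^^^
numpy.linalg.LinAlgError: SVD did not converge in Linear Least Squares
```

The arm was covering the blob in one view. I move on towards the square lid and check from there.

Call:
{"method": "send_rows", "body": {
  "commands": [
    [0, 0.035, 0.012, 0, 0],
    [0, 0.07, 0.024, 0, 0],
    [0, 0.105, 0.036, 0, 0],
    [0, 0.14, 0.048, 0, 0],
    [0, 0.175, 0.06, 0, 0]
  ]
}}

```text
time_s: 19.13
eef_pos: [573.3, 301.6, 117.6]
tcp_rot: [-179.9, 0.1, 90.0]
wrist_force: [-0.3, -0.2, 1.1]
opening: 0.502
grasp_force: 0.0
```

Call:
{"method": "send_rows", "body": {
  "commands": [
    [0, 0.0355, 0.0075, 0, 0],
    [0, 0.0355, 0.0075, 0.01, 0],
    [0, 0.0355, 0.0075, 0.03, 0],
    [0, 0.0355, 0.0075, 0.05, 0],
    [0, 0.0355, 0.0075, 0.05, 0]
  ]
}}

```text
time_s: 19.55
eef_pos: [576.7, 333.9, 62.5]
tcp_rot: [-179.4, 0.3, 90.0]
wrist_force: [-0.9, -1.1, -1.5]
opening: 0.495
grasp_force: 0.0
```

```bash
python3 v.py 454 -64 0 pics/v3.png
```

```text
** On entry to DLASCL parameter number  4 had an illegal value
 ** On entry to DLASCL parameter number  4 had an illegal valueh.py:40: RuntimeWarning: Mean of empty slice.
  ys,xs=np.nonzero(m&(s.img.max(2)<70)); return np.array([xs.mean(),ys.mean()])
  ret = ret.dtype.type(ret / rcount)
Traceback (most recent call last):
  File "v.py", line 5, in <module>
    measure(t,s,"lid on tin (plate top z 33, knob 43)",t.pix([x,y,30])[0],q,33)
    ~~~~~~~^^^^^^^^^^^^^^^^^^^^^^^^^^^^^^^^^^^^^^^^^^^^^^^^^^^^^^^^^^^^^^^^^^^^
  File "h.py", line 51, in measure
    if "lid" in name: ex="knob3d %s"%tri(t,s,t.knob(ct),s.knob(cs)).round(1)
                                     ~~~^^^^^^^^^^^^^^^^^^^^^^^^^^^
  File "h.py", line 45, in tri
    x,*_=np.linalg.lstsq(np.vstack(A),np.hstack(y),rcond=None); return x
         ~~~~~~~~~~~~~~~^^^^^^^^^^^^^^^^^^^^^^^^^^^^^^^^^^^^^^
numpy.linalg.LinAlgError: SVD did not converge in Linear Least Squares
```

```bash
sed -i 's/max(2)<70/max(2)<95/' h.py; sed -i '/^measure/{h;d};${G}' v.py; python3 v.py 454 -64 0 pics/v3.png 2>&1 | tail -3; python3 -c "
from h import *
t=Cam('top')
for c in t.blobs(): print(c.mean(0).round(),cv2.contourArea(c))
print(t.pix([454,-64,30]))"
```

```text
[581.62739195 336.12274825  69.46464928]
lid on tin (plate top z 33, knob 43) z*=34.7 top [452.9 -64.9  43.4] scene [451.1 -64.   41.3] knob3d [452.9 -65.3  45.5]
[383. 261.] 420.5
[324. 226.] 1007.0
[267. 223.] 644.5
[201. 213.] 395.0
[327. 179.] 349.5
[362. 175.] 247.5
[421. 172.] 165.0
[230. 170.] 639.5
[159. 165.] 1124.0
[[324.66880854 224.96760347]]
```

View pics/v3.png

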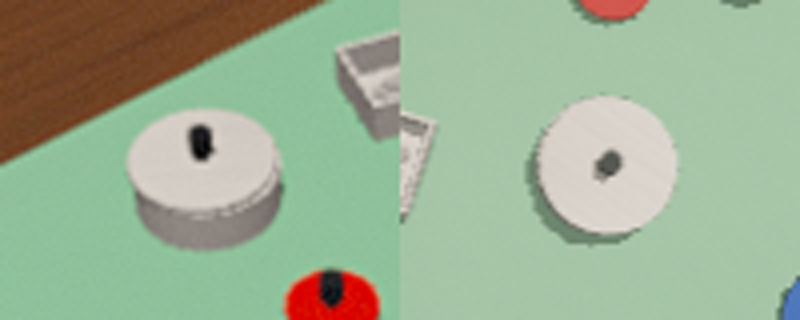

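The large lid, at (203,160) in the left half, is about 2–3 mm off towards image-left. It overhangs on the left and shows a seam on the right, so it is probably not fully down. I'll place the square lid first and mend this after.

Call:
{"method": "send_rows", "body": {
  "commands": [
    [0, 0.001, 0, 0.015, 0],
    [0, 0.001, 0, 0.03, 0],
    [0, 0.001, 0, 0.042, 0],
    [0, 0.001, 0, 0.05, 0],
    [0, 0.001, 0, 0.05, 0]
  ]
}}

```text
time_s: 20.22
eef_pos: [578.0, 336.3, 14.3]
tcp_rot: [-179.6, 0.2, 90.0]
wrist_force: [-0.3, -0.6, 0.1]
opening: 0.501
grasp_force: 0.0
```

Call:
{"method": "send_rows", "body": {
  "commands": [
    [0, 0, 0, 0, 0],
    [0, 0, 0, 0, 0],
    [-1, 0, 0, 0, 0],
    [-1, 0, 0, 0, 0],
    [-1, 0, 0, 0, 0]
  ]
}}

```text
time_s: 20.63
eef_pos: [581.7, 338.0, 19.6]
tcp_rot: [179.9, -0.0, 90.0]
wrist_force: [-0.3, 1.0, -0.1]
opening: 0.144
grasp_force: 39.0
```

Call:
{"method": "send_rows", "body": {
  "commands": [
    [-1, 0, 0, 0, 0],
    [-1, 0, 0, 0, 0],
    [-1, 0, 0, -0.005, 0],
    [-1, 0, 0, -0.01, 0],
    [-1, 0, 0, -0.01, 0]
  ]
}}

```text
time_s: 21.05
eef_pos: [581.4, 337.9, 29.6]
tcp_rot: [179.9, -0.0, 90.0]
wrist_force: [0.8, 0.3, -0.3]
opening: 0.14
grasp_force: 39.1
```

Call:
{"method": "send_rows", "body": {
  "commands": [
    [-1, 0, 0, -0.03, 0],
    [-1, 0, 0, -0.06, 0],
    [-1, 0, 0, -0.09, 0],
    [-1, -0.03, -0.014, -0.09, 0],
    [-1, -0.06, -0.028, -0.09, 0]
  ]
}}

```text
time_s: 21.47
eef_pos: [555.7, 279.1, 122.6]
tcp_rot: [179.5, -0.2, 90.1]
wrist_force: [-0.9, -2.0, -1.0]
opening: 0.137
grasp_force: 39.1
```

Call:
{"method": "send_rows", "body": {
  "commands": [
    [-1, -0.032, -0.015, 0, 0],
    [-1, -0.064, -0.03, 0, 0],
    [-1, -0.096, -0.045, 0, 0],
    [-1, -0.128, -0.06, 0, 0],
    [-1, -0.16, -0.075, 0, 0]
  ]
}}

```text
time_s: 21.88
eef_pos: [476.7, 116.3, 118.4]
tcp_rot: [180.0, 0.0, 90.0]
wrist_force: [1.0, -0.6, -0.8]
opening: 0.142
grasp_force: 39.1
```

Call:
{"method": "send_rows", "body": {
  "commands": [
    [-1, -0.03, -0.015, 0, 5.7],
    [-1, -0.042, -0.021, 0, 11.4],
    [-1, -0.042, -0.021, 0, 17],
    [-1, -0.042, -0.021, 0, 22.7],
    [-1, -0.042, -0.021, 0, 28.3]
  ]
}}

```text
time_s: 22.3
eef_pos: [456.5, 75.1, 118.6]
tcp_rot: [180.0, -0.0, 61.3]
wrist_force: [0.4, -1.0, -0.8]
opening: 0.14
grasp_force: 39.2
```

Call:
{"method": "send_rows", "body": {
  "commands": [
    [-1, 0, 0, 0.02, 0],
    [-1, 0, 0, 0.04, 0],
    [-1, 0, 0, 0.055, 0],
    [-1, 0, 0, 0.055, 0],
    [-1, 0, 0, 0.055, 0]
  ]
}}

```text
time_s: 22.72
eef_pos: [455.8, 75.6, 62.8]
tcp_rot: [-179.9, 0.1, 61.7]
wrist_force: [-0.6, -0.3, -0.7]
opening: 0.142
grasp_force: 39.2
```

```bash
python3 -c "
from h import *
a=cv2.resize(viewer.camera('scene')[140:280,180:350],None,fx=4,fy=4); cv2.imwrite('pics/s5.png',a[:,:,::-1])
s=telemetry.read_state();print(s['eef_pos'],s['tcp_rot'],s['wrist_force'],s['moment'])"
```

```text
[456.97105022  75.62707407  63.79182093] [ 1.79996905e+02 -2.76168915e-03  6.16969770e+01] [-1.09639668 -0.07899924 -0.27153129] [-0.01597441  0.02740198  0.0352891 ]
```

View pics/s5.png

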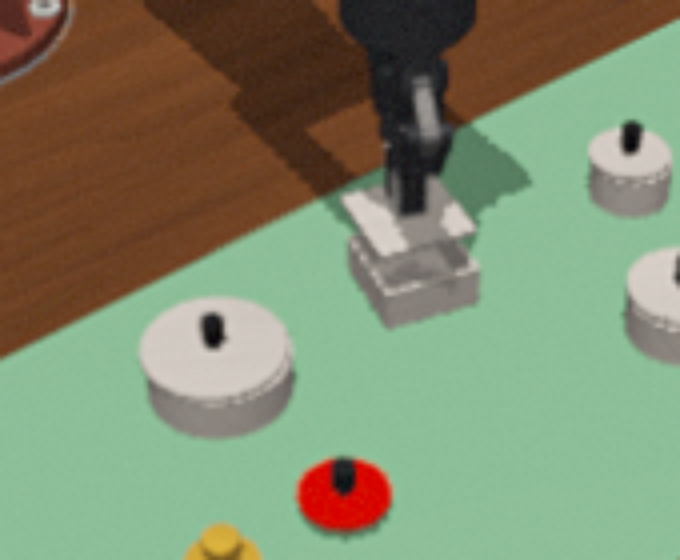

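The square lid is held in line with its tin but about 7 crop px, or 3 mm, too far image-left. Its corners are at 342 and 474 against 350 and 480 for the tin. I shift it by 2.5 mm and lower it.

Call:
{"method": "send_rows", "body": {
  "commands": [
    [-1, 0.0025, 0.0005, 0, 0],
    [-1, 0.0025, 0.0005, 0.004, 0],
    [-1, 0.0025, 0.0005, 0.008, 0],
    [-1, 0.0025, 0.0005, 0.012, 0],
    [-1, 0.0025, 0.0005, 0.016, 0]
  ]
}}

```text
time_s: 23.18
eef_pos: [458.6, 77.6, 47.3]
tcp_rot: [180.0, -0.0, 61.7]
wrist_force: [0.2, 0.8, -1.2]
opening: 0.139
grasp_force: 39.2
```

Call:
{"method": "send_rows", "body": {
  "commands": [
    [-1, 0, 0, 0.002, 0],
    [-1, 0, 0, 0.004, 0],
    [-1, 0, 0, 0.006, 0],
    [-1, 0, 0, 0.008, 0],
    [-1, 0, 0, 0.009, 0]
  ]
}}

```text
time_s: 23.6
eef_pos: [458.4, 77.5, 38.4]
tcp_rot: [-180.0, 0.0, 61.7]
wrist_force: [-2.8, -0.2, 8.4]
opening: 0.141
grasp_force: 40.1
```

Call:
{"method": "send_rows", "body": {
  "commands": [
    [-1, 0, 0, 0, 0],
    [-1, 0, 0, 0, 0],
    [-1, 0, 0, 0, 0],
    [-1, 0, 0, 0, 0],
    [-1, 0, 0, 0, 0]
  ]
}}

```text
time_s: 24.02
eef_pos: [458.6, 77.6, 38.5]
tcp_rot: [180.0, -0.0, 61.7]
wrist_force: [0.2, -0.0, -0.0]
opening: 0.139
grasp_force: 39.2
```

The z is 19 mm above the grasp height, so the square lid is fully down. I release it, then go back to the large lid.

Call:
{"method": "send_rows", "body": {
  "commands": [
    [-1, 0, 0, 0, 0],
    [0, 0, 0, 0, 0],
    [0, 0, 0, 0, 0],
    [0, 0, 0, 0, 0],
    [0, 0, 0, -0.003, 0]
  ]
}}

```text
time_s: 24.43
eef_pos: [457.9, 77.5, 41.0]
tcp_rot: [-179.9, 0.0, 61.7]
wrist_force: [0.8, 0.2, -0.4]
opening: 0.5
grasp_force: 0.0
```

Call:
{"method": "send_rows", "body": {
  "commands": [
    [0, 0, 0, -0.015, 0],
    [0, 0, 0, -0.04, 0],
    [0, 0, 0, -0.06, 0],
    [0, 0, 0, -0.08, 0],
    [0, 0, 0, -0.08, 0]
  ]
}}

```text
time_s: 24.85
eef_pos: [462.2, 77.7, 126.1]
tcp_rot: [179.5, -0.3, 61.7]
wrist_force: [1.3, -0.1, -0.3]
opening: 0.5
grasp_force: 0.0
```

Call:
{"method": "send_rows", "body": {
  "commands": [
    [0, 0, 0, 0, -5.7],
    [0, 0, 0, 0, -11.4],
    [0, 0, 0, 0, -17],
    [0, 0, 0, 0, -22.7],
    [0, 0, 0, 0, -28.3]
  ]
}}

```text
time_s: 25.27
eef_pos: [457.8, 77.5, 120.6]
tcp_rot: [-179.9, 0.0, 90.3]
wrist_force: [0.1, -0.2, -0.4]
opening: 0.497
grasp_force: 0.0
```

Call:
{"method": "send_rows", "body": {
  "commands": [
    [0, 0, 0.04, 0, 0],
    [0, 0, 0.08, 0, 0],
    [0, 0, 0.12, 0, 0],
    [0, 0, 0.15, 0, 0],
    [0, 0, 0.15, 0, 0]
  ]
}}

```text
time_s: 25.68
eef_pos: [614.0, 77.0, 121.0]
tcp_rot: [179.7, 0.0, 90.0]
wrist_force: [0.8, 0.6, 0.2]
opening: 0.501
grasp_force: 0.0
```

```bash
python3 - <<'E'
from h import *
t,s=Cam("top"),Cam("scene")
print(telemetry.read_state()["eef_pos"])
for n,x,y,q in(("lid l",453,-64,0),("lid q",458,77,1)): 
    try: measure(t,s,n,t.pix([x,y,30])[0],q,33)
    except Exception as e: print(n,e)
a=cv2.resize(s.img[170:270,190:330],None,fx=5,fy=5,interpolation=2); cv2.imwrite('pics/s6.png',a[:,:,::-1])
E
```

```text
[608.42206008  77.39746477 119.99739355]
lid l z*=34.6 top [452.9 -64.9  43.5] scene [451.2 -64.   41.3] knob3d [453.1 -65.4  45.8]
lid q z*=59.8 top [456.1 -69.8  36.9  -6.5] scene [457.1  76.2  32.2 -15. ] knob3d [482.1 -17.5 109.8]
```

View pics/s6.png

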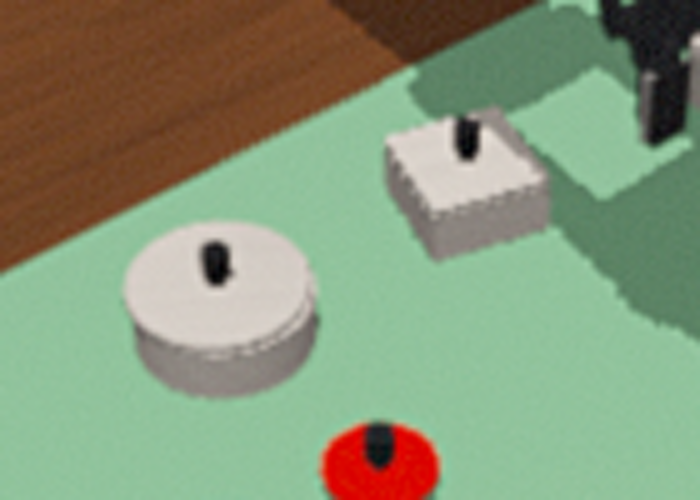

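The square lid, at (465,165), is flush with its tin. The large lid, at (220,290), clearly overhangs on the left by about 3 mm, so I pick it up again and reseat it.

Call:
{"method": "send_rows", "body": {
  "commands": [
    [0, -0.028, -0.03, 0, 0],
    [0, -0.056, -0.06, 0, 0],
    [0, -0.084, -0.09, 0, 0],
    [0, -0.112, -0.12, 0, 0],
    [0, -0.1414, -0.15, 0, 0]
  ]
}}

```text
time_s: 26.2
eef_pos: [454.9, -63.5, 120.3]
tcp_rot: [-179.9, -0.0, 90.1]
wrist_force: [-0.1, -0.2, 0.9]
opening: 0.501
grasp_force: 0.0
```

Call:
{"method": "send_rows", "body": {
  "commands": [
    [0, 0, -0.0043, 0.02, 0],
    [0, 0, -0.0043, 0.04, 0],
    [0, 0, -0.0043, 0.06, 0],
    [0, 0, -0.0043, 0.075, 0],
    [0, 0, -0.0043, 0.08, 0]
  ]
}}

```text
time_s: 26.62
eef_pos: [449.9, -62.4, 38.6]
tcp_rot: [-179.6, -0.1, 90.0]
wrist_force: [-0.2, 0.2, -0.4]
opening: 0.502
grasp_force: 0.0
```

Call:
{"method": "send_rows", "body": {
  "commands": [
    [0, 0, 0, 0, 0],
    [0, 0, 0, 0, 0],
    [0, 0, 0, 0, 0],
    [0, 0, 0, 0, 0],
    [0, 0, 0, 0, 0]
  ]
}}

```text
time_s: 27.03
eef_pos: [455.3, -63.8, 42.5]
tcp_rot: [179.9, 0.0, 90.0]
wrist_force: [-0.2, -0.2, 0.4]
opening: 0.503
grasp_force: 0.0
```

Call:
{"method": "send_rows", "body": {
  "commands": [
    [0, 0, 0, 0.002, 0],
    [-1, 0, 0, 0.002, 0],
    [-1, 0, 0, 0.002, 0],
    [-1, 0, 0, 0.002, 0],
    [-1, 0, 0, 0.002, 0]
  ]
}}

```text
time_s: 27.45
eef_pos: [454.6, -63.6, 39.6]
tcp_rot: [180.0, -0.0, 90.0]
wrist_force: [-0.3, 0.5, 0.4]
opening: 0.135
grasp_force: 39.0
```

Call:
{"method": "send_rows", "body": {
  "commands": [
    [-1, 0, 0, 0, 0],
    [-1, 0, 0, -0.004, 0],
    [-1, 0, 0, -0.008, 0],
    [-1, 0, 0, -0.013, 0],
    [-1, 0, 0, -0.018, 0]
  ]
}}

```text
time_s: 27.87
eef_pos: [454.3, -63.6, 57.9]
tcp_rot: [-180.0, 0.0, 90.0]
wrist_force: [-0.5, -0.4, 0.1]
opening: 0.143
grasp_force: 39.0
```

Call:
{"method": "send_rows", "body": {
  "commands": [
    [-1, 0.002, 0.001, 0, 0],
    [-1, 0.002, 0.001, 0, 0],
    [-1, 0.002, 0.001, 0, 0],
    [-1, 0.002, 0.001, 0, 0],
    [-1, 0.002, 0.001, 0, 0]
  ]
}}

```text
time_s: 28.28
eef_pos: [455.1, -61.5, 57.2]
tcp_rot: [-180.0, -0.0, 90.0]
wrist_force: [0.1, 0.4, -0.6]
opening: 0.14
grasp_force: 39.0
```

```bash
python3 - <<'E'
from h import *
s=Cam("scene"); print(telemetry.read_state()["eef_pos"])
a=cv2.resize(s.img[200:270,200:270],None,fx=8,fy=8,interpolation=2); cv2.imwrite('pics/s7.png',a[:,:,::-1])
g=s.img.astype(int); m=(g[:,:,1]-g[:,:,0]<=25)
for r in range(208,248,3):  # left/right extents of lid/tin per row
    row=np.nonzero(m[r,205:265])[0]+205; print(r,row.min(),row.max(),row.mean().round(1),end=" | ")
E
```

```text
[455.14585345 -61.52656309  57.19856246]
208 205 243 224.0 | 211 205 247 226.8 | 214 205 250 229.4 | 217 205 252 233.2 | 220 215 252 233.5 | 223 215 252 233.5 | 226 216 252 234.0 | 229 216 253 234.5 | 232 216 253 234.5 | 235 217 253 235.0 | 238 217 253 235.0 | 241 218 251 234.5 | 244 220 248 234.0 | 247 224 244 234.0 |
```

View pics/s7.png

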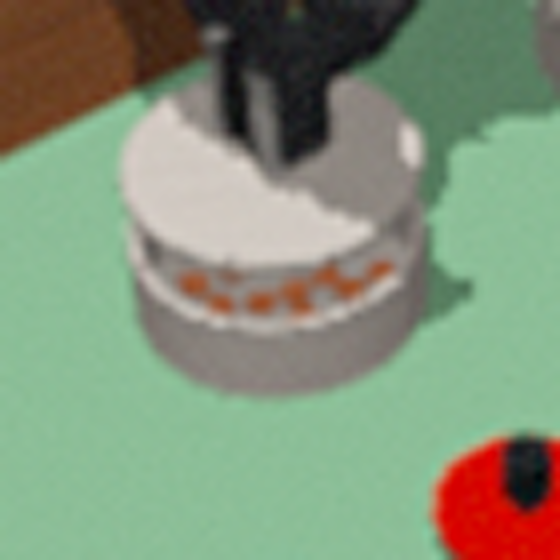

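In the crop the lid is hovering with its rim centred left to right to within 1 mm, but it may sit too far from the camera. I measure the tin's base arc at z=0, with the closed medium and small tins as a calibration reference.

```bash
cat > b.py <<'E'
from h import *
s,t=Cam("scene"),Cam("top")
def base(c,x,y,r):
    b=c.near(c.pix([x,y,10])[0]); P=c.plane(b,0); v=np.array([x,y])-c.eye[:2]; v/=np.linalg.norm(v); c0=np.array([x,y],float)
    for _ in range(4):
        w=(P-c0)@v; Q=P[(w<-.25*r)&(np.hypot(*(P-c0).T)<1.25*r)]
        o=least_squares(lambda q:np.hypot(*(Q-q).T)-r,c0,loss="soft_l1"); c0=o.x
    return c0.round(1),len(Q),np.abs(o.fun).mean().round(2)
for n,x,y,r in(("small",475,243,26),("med",587.5,176.5,34),("large",454,-64,42)): print(n,base(s,x,y,r),base(t,x,y,r))
# lid plate edge (hovering), scene and top
for c in(s,t):
    b=c.near(c.pix([454,-64,40])[0]); print(len(b),c.fit(b,50.5,0).round(1))
E
python3 b.py; python3 -c "
from station import telemetry; print(telemetry.read_state()['eef_pos'])"
```

```text
small (array([471.4, 247.8]), 21, np.float64(1.06)) (array([476.2, 243.7]), 25, np.float64(0.5))
med (array([585.1, 178.4]), 30, np.float64(0.91)) (array([588.7, 175.5]), 32, np.float64(0.61))
large (array([450.5, -61.7]), 38, np.float64(0.77)) (array([454., -64.]), 0, np.float64(nan))
177 [773602.6 396589.2 868957.9]
579 [495.1 -93.5  96.5]
[455.22755383 -61.55813208  57.26055875]b.py:8: RuntimeWarning: Mean of empty slice.
  return c0.round(1),len(Q),np.abs(o.fun).mean().round(2)
  ret = ret.dtype.type(ret / rcount)
```

Call:
{"method": "send_rows", "body": {
  "commands": [
    [-1, -0.0009, 0.0016, 0, 0],
    [-1, -0.0009, 0.0016, 0.004, 0],
    [-1, -0.0009, 0.0016, 0.008, 0],
    [-1, -0.0009, 0.0016, 0.011, 0],
    [-1, -0.0009, 0.0016, 0.014, 0]
  ]
}}

```text
time_s: 28.85
eef_pos: [456.7, -62.4, 42.8]
tcp_rot: [-180.0, -0.0, 90.0]
wrist_force: [0.3, -0.0, -0.2]
opening: 0.136
grasp_force: 39.0
```

Call:
{"method": "send_rows", "body": {
  "commands": [
    [-1, 0, 0, 0.001, 0],
    [-1, 0, 0, 0.002, 0],
    [-1, 0, 0, 0.002, 0],
    [-1, 0, 0, 0.002, 0],
    [-1, 0, 0, 0.002, 0]
  ]
}}

```text
time_s: 29.27
eef_pos: [457.2, -62.5, 41.6]
tcp_rot: [180.0, 0.0, 90.0]
wrist_force: [-0.7, 0.2, -0.7]
opening: 0.142
grasp_force: 39.0
```

Call:
{"method": "send_rows", "body": {
  "commands": [
    [-1, 0, 0, 0.001, 0],
    [-1, 0, 0, 0.002, 0],
    [-1, 0, 0, 0.002, 0],
    [-1, 0, 0, 0.002, 0],
    [-1, 0, 0, 0.002, 0]
  ]
}}

```text
time_s: 29.68
eef_pos: [457.3, -62.6, 39.6]
tcp_rot: [180.0, 0.0, 90.0]
wrist_force: [-0.4, -0.3, 0.9]
opening: 0.14
grasp_force: 39.1
```

Call:
{"method": "send_rows", "body": {
  "commands": [
    [-1, 0, 0, 0.001, 0],
    [-1, 0, 0, 0.001, 0],
    [-1, 0, 0, 0.001, 0],
    [-1, 0, 0, 0.001, 0],
    [-1, 0, 0, 0.001, 0]
  ]
}}

```text
time_s: 30.1
eef_pos: [457.3, -62.6, 39.6]
tcp_rot: [-180.0, 0.0, 90.0]
wrist_force: [-3.4, 1.7, 7.8]
opening: 0.139
grasp_force: 39.8
```

Call:
{"method": "send_rows", "body": {
  "commands": [
    [-1, 0, 0, 0.001, 0],
    [-1, 0, 0, 0.001, 0],
    [-1, 0, 0, 0.001, 0],
    [-1, 0, 0, 0.001, 0],
    [-1, 0, 0, 0.001, 0]
  ]
}}

```text
time_s: 30.52
eef_pos: [457.3, -62.6, 39.5]
tcp_rot: [-179.9, -0.0, 90.0]
wrist_force: [-5.1, 1.9, 16.6]
opening: 0.135
grasp_force: 40.5
```

```bash
python3 - <<'E'
from h import *
s=Cam("scene"); q=telemetry.read_state(); print(q["eef_pos"],q["wrist_force"],q["moment"])
a=cv2.resize(s.img[200:270,200:270],None,fx=8,fy=8,interpolation=2); cv2.imwrite('pics/s8.png',a[:,:,::-1])
g=s.img.astype(int); m=(g[:,:,1]-g[:,:,0]<=25)
for r in range(217,248,3):
    row=np.nonzero(m[r,205:265])[0]+205; print(r,row.min(),row.max(),end=" | ")
E
```

```text
[457.319019   -62.57359554  39.48981425] [-5.31319002  1.64257908 15.17986247] [ 0.25960482  0.94755025 -0.00660903]
217 223 247 | 220 219 251 | 223 217 252 | 226 216 253 | 229 216 252 | 232 216 252 | 235 217 253 | 238 217 253 | 241 218 251 | 244 220 248 | 247 224 244 |
```

The stop at z 39.6 is firm, and the lid and tin edges now line up (216–253 against 217–253 px). I relieve the load, release, back off and check.

Call:
{"method": "send_rows", "body": {
  "commands": [
    [-1, 0, 0, -0.001, 0],
    [-1, 0, 0, -0.002, 0],
    [0, 0, 0, -0.002, 0],
    [0, 0, 0, -0.002, 0],
    [0, 0, 0, -0.002, 0]
  ]
}}

```text
time_s: 30.98
eef_pos: [456.8, -62.4, 39.2]
tcp_rot: [-180.0, -0.0, 90.0]
wrist_force: [-0.4, -0.1, 0.8]
opening: 0.498
grasp_force: 0.0
```

Call:
{"method": "send_rows", "body": {
  "commands": [
    [0, 0, 0, -0.005, 0],
    [0, 0, 0, -0.02, 0],
    [0, 0, 0, -0.05, 0],
    [0, 0, 0, -0.08, 0],
    [0, 0, 0, -0.11, 0]
  ]
}}

```text
time_s: 31.4
eef_pos: [456.4, -62.3, 150.4]
tcp_rot: [-179.9, -0.0, 90.0]
wrist_force: [0.1, -0.4, 0.3]
opening: 0.505
grasp_force: 0.0
```

Call:
{"method": "send_rows", "body": {
  "commands": [
    [0, 0, 0, -0.02, 0],
    [0, 0.03, -0.02, -0.04, 0],
    [0, 0.06, -0.04, -0.06, 0],
    [0, 0.06, -0.06, -0.08, 0],
    [0, 0.06, -0.06, -0.1, 0]
  ]
}}

```text
time_s: 31.82
eef_pos: [393.6, -0.8, 249.6]
tcp_rot: [-179.8, -0.0, 90.2]
wrist_force: [1.0, -0.0, -0.5]
opening: 0.496
grasp_force: 0.0
```

Call:
{"method": "send_rows", "body": {
  "commands": [
    [0, 0.03, 0, 0, 0],
    [0, 0.07, 0, 0, 0],
    [0, 0.11, 0, 0, 0],
    [0, 0.15, 0, 0, 0],
    [0, 0.19, 0, 0, 0]
  ]
}}

```text
time_s: 32.23
eef_pos: [396.6, 189.3, 250.0]
tcp_rot: [179.9, -0.0, 90.0]
wrist_force: [1.4, -0.0, 0.7]
opening: 0.503
grasp_force: 0.0
```

Call:
{"method": "send_rows", "body": {
  "commands": [
    [0, 0.04, 0, 0, 0],
    [0, 0.08, 0, 0, 0],
    [0, 0.12, 0, 0, 0],
    [0, 0.16, 0, 0, 0],
    [0, 0.2, 0, 0, 0]
  ]
}}

```text
time_s: 32.65
eef_pos: [396.4, 389.6, 249.5]
tcp_rot: [180.0, 0.0, 90.0]
wrist_force: [0.8, -0.8, 0.7]
opening: 0.494
grasp_force: 0.0
```

```bash
python3 - <<'E'
from h import *
t,s=Cam("top"),Cam("scene")
print(telemetry.read_state()["eef_pos"])
for n,x,y,q in(("lid l",454,-64,0),("lid q",458,77,1),("lid m",587,175,0),("lid s",475,243,0)): 
    try: measure(t,s,n,t.pix([x,y,30])[0],q,33)
    except Exception as e: print(n,e)
a=cv2.resize(s.img[165:265,195:395],None,fx=4,fy=4,interpolation=2); cv2.imwrite('pics/s9.png',a[:,:,::-1])
E
```

```text
[396.22578161 392.26098908 249.12881693]
lid l z*=36.7 top [456.3 -65.7  42.1] scene [452.8 -62.7  41. ] knob3d [456.  -64.3  46. ]
lid q z*=30.8 top [455.4  75.8  31.6 -14.6] scene [458.   75.3  32.7  73.9] knob3d [457.5  76.7  46.5]
lid m z*=34.9 top [585.4 173.1  35.4] scene [585.1 176.5  33.3] knob3d [579.5 171.8  40.7]
lid s z*=35.7 top [473.2 240.6  27.5] scene [471.7 244.5  25.4] knob3d [472.1 240.3  45.5]
```

View pics/s9.png

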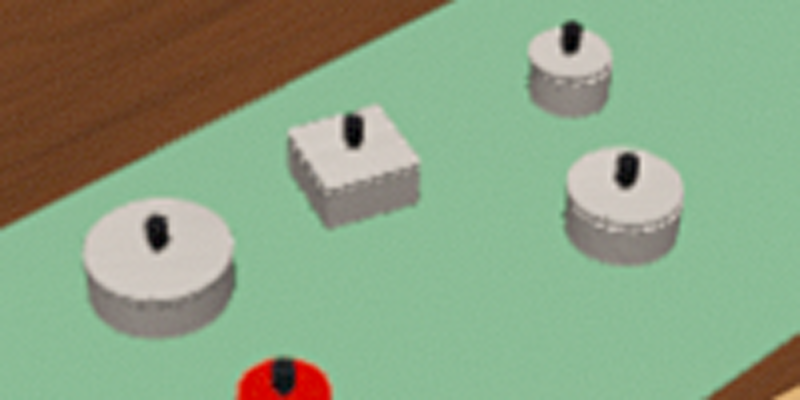

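All four look closed and level: large at (158,265), square at (355,165), medium at (625,205), small at (570,70). To confirm the medium and large ones are fully down, I'll touch the knob tops lightly with shut fingers, starting with medium, and with the square lid as reference.

Call:
{"method": "send_rows", "body": {
  "commands": [
    [-1, -0.026, 0.023, 0, 0],
    [-1, -0.052, 0.046, 0, 0],
    [-1, -0.078, 0.069, 0, 0],
    [-1, -0.104, 0.092, 0, 0],
    [-1, -0.13, 0.115, 0, 0]
  ]
}}

```text
time_s: 33.17
eef_pos: [512.5, 255.5, 249.5]
tcp_rot: [-180.0, 0.0, 90.0]
wrist_force: [0.1, -0.4, 1.0]
opening: 0.005
grasp_force: 0.0
```

Call:
{"method": "send_rows", "body": {
  "commands": [
    [-1, -0.026, 0.023, 0, 0],
    [-1, -0.052, 0.046, 0, 0],
    [-1, -0.083, 0.075, 0.01, 0],
    [-1, -0.083, 0.075, 0.04, 0],
    [-1, -0.083, 0.075, 0.08, 0]
  ]
}}

```text
time_s: 33.58
eef_pos: [592.2, 171.8, 173.5]
tcp_rot: [179.4, -0.1, 89.7]
wrist_force: [0.4, -0.2, -0.8]
opening: 0.001
grasp_force: 0.0
```

Call:
{"method": "send_rows", "body": {
  "commands": [
    [-1, 0, 0, 0.03, 0],
    [-1, 0, 0, 0.06, 0],
    [-1, 0, 0, 0.09, 0],
    [-1, 0, 0, 0.1, 0],
    [-1, 0, 0, 0.1, 0]
  ]
}}

```text
time_s: 34.0
eef_pos: [583.4, 173.2, 65.7]
tcp_rot: [-179.5, 0.1, 90.0]
wrist_force: [-0.5, -0.3, 0.7]
opening: -0.003
grasp_force: 0.0
```

Call:
{"method": "send_rows", "body": {
  "commands": [
    [-1, 0, 0, 0, 0],
    [-1, 0, 0, 0, 0],
    [-1, 0, 0, 0, 0],
    [-1, 0, 0, 0, 0],
    [-1, 0, 0, 0, 0]
  ]
}}

```text
time_s: 34.42
eef_pos: [588.3, 174.8, 71.3]
tcp_rot: [179.8, -0.0, 90.0]
wrist_force: [-0.5, 0.5, -0.6]
opening: 0.0
grasp_force: 0.0
```

Call:
{"method": "send_rows", "body": {
  "commands": [
    [-1, 0, 0, 0.005, 0],
    [-1, 0, 0, 0.01, 0],
    [-1, 0, 0, 0.013, 0],
    [-1, 0, 0, 0.014, 0],
    [-1, 0, 0, 0.014, 0]
  ]
}}

```text
time_s: 34.83
eef_pos: [586.2, 174.4, 54.4]
tcp_rot: [-179.9, 0.0, 90.0]
wrist_force: [-0.9, -0.7, 0.1]
opening: 0.003
grasp_force: 0.0
```

Call:
{"method": "send_rows", "body": {
  "commands": [
    [-1, 0, 0, 0.0003, 0],
    [-1, 0, 0, 0.0006, 0],
    [-1, 0, 0, 0.001, 0],
    [-1, 0, 0, 0.001, 0],
    [-1, 0, 0, 0.001, 0]
  ]
}}

```text
time_s: 35.25
eef_pos: [587.1, 174.5, 54.6]
tcp_rot: [180.0, -0.0, 90.0]
wrist_force: [0.5, -0.4, 0.1]
opening: 0.002
grasp_force: 0.0
```

Call:
{"method": "send_rows", "body": {
  "commands": [
    [-1, 0, 0, 0.0003, 0],
    [-1, 0, 0, 0.0006, 0],
    [-1, 0, 0, 0.001, 0],
    [-1, 0, 0, 0.001, 0],
    [-1, 0, 0, 0.001, 0]
  ]
}}

```text
time_s: 35.67
eef_pos: [586.9, 174.5, 53.4]
tcp_rot: [-180.0, 0.0, 90.0]
wrist_force: [-0.2, 0.2, 0.3]
opening: -0.001
grasp_force: 0.0
```

Call:
{"method": "send_rows", "body": {
  "commands": [
    [-1, 0, 0, 0.0003, 0],
    [-1, 0, 0, 0.0006, 0],
    [-1, 0, 0, 0.001, 0],
    [-1, 0, 0, 0.001, 0],
    [-1, 0, 0, 0.001, 0]
  ]
}}

```text
time_s: 36.08
eef_pos: [587.1, 174.5, 52.6]
tcp_rot: [180.0, -0.0, 90.0]
wrist_force: [-0.1, -0.5, 0.8]
opening: -0.0
grasp_force: 0.6
```

Contact comes at z ≈ 52.7, where a closed lid's knob top should be (53), so medium is fully down. Now the same for large.

Call:
{"method": "send_rows", "body": {
  "commands": [
    [-1, 0, 0, -0.02, 0],
    [-1, 0, 0, -0.04, 0],
    [-1, 0, 0, -0.04, 0],
    [-1, -0.03, -0.016, -0.04, 0],
    [-1, -0.06, -0.032, -0.04, 0]
  ]
}}

```text
time_s: 36.5
eef_pos: [555.8, 115.0, 92.9]
tcp_rot: [179.9, -0.0, 90.2]
wrist_force: [0.9, -0.5, 0.9]
opening: -0.0
grasp_force: 0.0
```

Call:
{"method": "send_rows", "body": {
  "commands": [
    [-1, -0.03, -0.016, 0, 0],
    [-1, -0.06, -0.032, 0, 0],
    [-1, -0.09, -0.048, 0, 0],
    [-1, -0.12, -0.064, 0, 0],
    [-1, -0.15, -0.08, 0, 0]
  ]
}}

```text
time_s: 36.92
eef_pos: [473.8, -36.6, 91.9]
tcp_rot: [-180.0, 0.0, 90.0]
wrist_force: [1.5, 0.6, 0.1]
opening: -0.001
grasp_force: 0.0
```

Call:
{"method": "send_rows", "body": {
  "commands": [
    [-1, -0.02, -0.012, 0, 0],
    [-1, -0.028, -0.018, 0, 0],
    [-1, -0.028, -0.018, 0.01, 0],
    [-1, -0.028, -0.018, 0.02, 0],
    [-1, -0.028, -0.018, 0.03, 0]
  ]
}}

```text
time_s: 37.33
eef_pos: [457.4, -62.7, 61.4]
tcp_rot: [180.0, -0.0, 90.0]
wrist_force: [-0.2, 0.1, -0.8]
opening: 0.0
grasp_force: 0.0
```

Call:
{"method": "send_rows", "body": {
  "commands": [
    [-1, 0, 0, 0.002, 0],
    [-1, 0, 0, 0.004, 0],
    [-1, 0, 0, 0.006, 0],
    [-1, 0, 0, 0.007, 0],
    [-1, 0, 0, 0.007, 0]
  ]
}}

```text
time_s: 37.75
eef_pos: [457.3, -63.2, 55.4]
tcp_rot: [180.0, -0.0, 90.0]
wrist_force: [0.5, 1.0, -0.4]
opening: -0.0
grasp_force: 0.0
```

Call:
{"method": "send_rows", "body": {
  "commands": [
    [-1, 0, 0, 0, 0],
    [-1, 0, 0, 0, 0],
    [-1, 0, 0, 0, 0],
    [-1, 0, 0, 0, 0],
    [-1, 0, 0, 0, 0]
  ]
}}

```text
time_s: 38.17
eef_pos: [457.1, -63.6, 55.7]
tcp_rot: [180.0, 0.0, 90.0]
wrist_force: [-0.3, 0.3, 0.5]
opening: 0.001
grasp_force: 0.0
```

Call:
{"method": "send_rows", "body": {
  "commands": [
    [-1, 0, 0, 0.0003, 0],
    [-1, 0, 0, 0.0006, 0],
    [-1, 0, 0, 0.001, 0],
    [-1, 0, 0, 0.001, 0],
    [-1, 0, 0, 0.001, 0]
  ]
}}

```text
time_s: 38.58
eef_pos: [456.9, -63.5, 54.4]
tcp_rot: [-180.0, -0.0, 90.0]
wrist_force: [0.0, 0.7, 0.3]
opening: 0.002
grasp_force: 0.0
```

Call:
{"method": "send_rows", "body": {
  "commands": [
    [-1, 0, 0, 0.0003, 0],
    [-1, 0, 0, 0.0006, 0],
    [-1, 0, 0, 0.001, 0],
    [-1, 0, 0, 0.001, 0],
    [-1, 0, 0, 0.001, 0]
  ]
}}

```text
time_s: 39.0
eef_pos: [456.9, -63.5, 53.4]
tcp_rot: [-180.0, -0.0, 90.0]
wrist_force: [-0.0, 0.3, 0.6]
opening: 0.0
grasp_force: 0.0
```

Call:
{"method": "send_rows", "body": {
  "commands": [
    [-1, 0, 0, 0.0003, 0],
    [-1, 0, 0, 0.0006, 0],
    [-1, 0, 0, 0.001, 0],
    [-1, 0, 0, 0.001, 0],
    [-1, 0, 0, 0.001, 0]
  ]
}}

```text
time_s: 39.42
eef_pos: [457.1, -63.5, 52.6]
tcp_rot: [180.0, 0.0, 90.0]
wrist_force: [-0.3, 0.6, 2.0]
opening: 0.001
grasp_force: 0.6
```

Same contact height, so large is closed too. I rise clear and hand in.

Call:
{"method": "send_rows", "body": {
  "commands": [
    [-1, 0, 0, -0.02, 0],
    [-1, 0, 0, -0.06, 0],
    [-1, 0, 0, -0.1, 0],
    [-1, 0, 0, -0.14, 0],
    [-1, 0, 0, -0.15, 0]
  ]
}}

```text
time_s: 39.83
eef_pos: [461.2, -64.7, 209.9]
tcp_rot: [179.3, 0.2, 90.0]
wrist_force: [1.3, -0.6, 0.0]
opening: -0.0
grasp_force: 0.0
```

Call:
{"method": "send_rows", "body": {
  "commands": [
    [-1, 0, 0, 0, 0],
    [-1, 0, 0, 0, 0],
    [-1, 0, 0, 0, 0],
    [-1, 0, 0, 0, 0],
    [-1, 0, 0, 0, 0]
  ]
}}

```text
time_s: 40.25
eef_pos: [455.4, -63.1, 200.0]
tcp_rot: [-179.7, -0.1, 90.0]
wrist_force: [-0.5, -0.4, -0.1]
opening: -0.004
grasp_force: 0.0
```

```bash
python3 -c "
from station import ticket; print(ticket.job_done())"
```

```text
the job is handed in; nothing more can be done
None
```

All four tins are closed with their own lids and the job was handed in at about 40 s; the large lid needed reseating once, and its tin may have shifted a few millimetres during that first placing.

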